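# Fit a spread snap ring to the focus-drive axle with pliers

## Robot

A 7-joint arm with a two-finger parallel gripper is mounted at the origin on the work surface. World frame = base frame: x ahead of the robot, y to its left, z up, the work surface at z = 0. Lengths are in m, angles in rad, forces in N, time in s.
With the tool pointing down it reaches from about 0.4 to 0.85 m from the base axis. Payload 10.4 kg.
Tool frame: the origin (TCP) lies on the centre line of the jaws, within the pads' length; the fingertips stand 11 mm ahead of it and the grasp point (between the pads) lies 8 mm behind it (ctrl.nose_length is the distance from the TCP to the fingertips, in m); z points along the fingers, y is the direction in which the jaws open and shut (so a half turn about z gives the same grasp; the last joint's range is limited). The gripper opens to 85 mm and grips with 20 to 120 N. Pads are 22 mm wide; open, the fingers measure 114 mm over their backs; the gripper's body (76 mm by 85 mm) begins 54 mm behind the grasp point. The pads swing forward as they close: fully open they stand 13 mm farther back than shut.
Start: joints at [-1.343, 0.332, -0.065, 1.46, 0.022, 1.35, -0.088], TCP at [0.155, 0.605, 0.242] pointing down, gripper open.
Joint ranges: [-2.6, 2.6], [-0.5, 2.12], [-1.47, 1.34], [0.16, 2.42], [-1.27, 4.41], [0.06, 2.06], [-2.6, 2.6]. Speed limits (rad/s): [2.22, 2.22, 2.79, 2.79, 3.14, 3.14, 3.14].

## Interface

Orientations are given as a unit quaternion [x, y, z, w].
In Python, from cell import ctrl gives the robot as it stands.
- The arm moves only by the tool send_rows, never from a script. Its argument "targets" is one flat list of numbers, 7 for each row, row after row: the shift along the tool's x, y, z in mm, then the turn, a rotation vector about the tool's x, y, z in rad, then the closure, from 0 (fully open) to 1 (shut). In form: [dx, dy, dz, wx, wy, wz, hand, dx, dy, dz, wx, wy, wz, hand, ...]. A call has exactly 10 rows; each row shifts and turns the pose as measured when the row begins, along the tool's axes as they then stand; what a row does not reach is not made up. A row lasts 1/12 s, in which the tool goes at most 41.7 mm and 7.16 degrees, less where a joint would pass 70% of its speed; a pose out of reach is approached as far as the arm can. A call with a gripper value outside its range is refused whole. The fingers move at their own pace and stop on an object; the grip force is fixed at half the most. Time passes only in rows, so rows that do not move let the fingers close, or fill a call up. It gives the time, the measured TCP pose, the force and the opening at its end, in the units of the state.
- ctrl.get_obs(): the state, without advancing time (a new reading comes with each control period).
- ctrl.grab_frame(name): name is "scene" or "top"; returns a dict with "pixels" (420x560x3 uint8, red, green, blue), "mtx" (3x3 intrinsics, pixels), "T" (4x4, takes a point from camera to world coordinates). Camera axes: x right, y up, looking along -z (the intrinsics and any distortion apply to the point x, -y, -z); pixel columns grow to the right and rows downward; lengths in m; the calibration is good to about 2 mm. A picture is of the moment at which its call begins. There is no depth.
- ctrl.job_done(): hands the job in, once; it reports no verdict.
Trained networks look in a picture, given as the dict that the camera call returned (one of the last four; its "shot" number tells which), for a name from the list of things; names that differ only in an ending like _2 or _b are one class to them, and where a whole thing is asked for, a point or a joint stands for the part that bears it (a point fixed in the world has none). Each returns a list of dicts, best first, with "score" (0 to 1); they miss things now and then, are a little off and sometimes report something else, mostly with a low value. They report only what shows in the picture. A call takes as long as a camera call. They do not tell look-alikes from the thing itself.
- ctrl.find_in(picture, target): "xy" ([column, row] in pixels, amid what is visible of it).
The state is a dict: "time": time; "q": joint angles; "joint_velocities": joint speeds; "tau": joint torques, N m; "ee_pos": TCP position; "tool_rot": TCP orientation; "ft_force": force on the tool from outside, world axes, zero at the start; "ft_torque": the same for the moment, N m; "opening": finger opening in m.
Only numpy, scipy, OpenCV 4.12 (cv2) and the standard library are available. Lean on these libraries where they do the work, as an engineer would, in place of code of your own. Each camera call takes 0.05 s, during which the arm holds its last target. There are 200 camera calls.

## Task

A snap ring hangs ready on the tips of the ring pliers in the fork stand. Squeeze the pliers' handles fully so that the ring spreads, lift the pliers out, and slide the spread ring down from above over the axle stub that carries the toothed wheel (not the one with the plain collar) until it surrounds the stub's groove. Finish holding it there: pliers upright in the gripper, handles still squeezed and ring still spread, level with the groove and not pressing down on anything; never let the ring shut around a stub, and leave everything else where it is.

Things in the scene. Friction and masses are not known exactly. Their poses are not given: they have to be found in the camera images.
- pliers: Ring pliers, loose, about 0.23 kg (balance point some 40 mm above the origin), upright with tips down, two black handles up at +y and -y. Origin: under the middle of the two steel wings that rest on the stand (74 mm over both along y, 36 mm along x); z up. Each handle is flat, 24 mm wide along x; its grip runs from 38 to 98 mm above the origin. Squeezing the handles along y moves the tips apart. The ring cannot come off the tips.
- handles_mid (a point): Point midway between the pliers' handles, 70 mm above their origin: a good place to grasp from above, closing along the pliers' y. Handles relaxed lean outwards: 42 mm over their outer faces here, 49 mm at the top. Squeezed to the stop they are upright, 28 mm over the outer faces; this takes 4 to 8 N per handle and a spring reopens them.
- ring_mid (a point): Centre of the spread ring's opening, fixed in the pliers: 9.7 mm along their +x and 58 mm below their origin. Ring: flat, level, 3 mm thick (point at mid-thickness), strip 4 mm wide, gap towards -x; inner diameter 23 mm relaxed (does not pass a stub); fully spread it clears a 24 mm stub by 1.9 mm all round and is 40 mm wide along y.
- handle_left (a joint): Squeeze of the pliers' handles, rad: 0 relaxed, 0.124 fully squeezed to the stop (ring fully spread); the ring follows it directly.
- stand: Grey fork stand, fixed, base 90 x 120 x 10 mm, two posts 40 x 14 mm whose tops, 90 mm above the table, carry the pliers' wings; the posts' inner faces are 57 mm apart along y, so that the ring lifts straight up between them. Origin under the middle of its base.
- drive: White focus-drive plate, fixed, 110 x 205 x 15 mm (x, y, z), origin under its middle. Two upright steel axle stubs, 24 mm in diameter, stand 55 mm either side of the middle along its y; their tops are 50 mm above the table, with a 2.5 mm chamfer; each has a groove 20.4 mm in diameter, from 35 to 40 mm above the table.
- groove_a (a point): Axis of the stub at the plate's +y end, at mid-height of its groove (37.5 mm above the table, 12.5 mm under the stub's top).
- groove_b (a point): Axis of the stub at the plate's -y end, at mid-height of its groove (37.5 mm above the table, 12.5 mm under the stub's top).
- gear: Toothed steel wheel, loose on one of the stubs, 64 mm over its teeth and 13 mm thick with a 40 mm hub 7 mm higher; the hub's top is level with the lower edge of the groove. Origin on its axis at its underside.
- collar: Plain smooth steel collar, loose on the other stub, 42 mm in diameter, 20 mm high. Origin on its axis at its underside.
- objective: Bystander: dark microscope objective, 28 mm in diameter, 42 mm high, origin at its underside.
- screwdriver: Bystander: screwdriver lying on the table.
- well_plate: Bystander: white well plate, 85 x 127 x 14 mm.
- bottle: Bystander: amber bottle, 60 mm in diameter, 120 mm high.
- grease_jar: Bystander: white jar, 56 mm in diameter, 50 mm high.
- dish: Bystander: shallow glass dish, 90 mm in diameter, 16 mm high.
- wrench: Bystander: wrench lying on the table.
Things that resemble listed ones, but are neither listed nor needed, are in the scene too. Leave any green or red look-alike of the gear alone.

How it is judged:
On the way, in this order (a step that is already met when the one before it is completed fails the run):
1. the ring is spread and the pliers are lifted clear of the stand by the handles (value of joint handle_left above 0.099 rad and contact force between pliers and the fingers above 4 N and height (world z) of ring_mid above 0.05 m and contact force between pliers and stand below 0.1 N), for 0.1 s.
2. the spread ring is above the stub that carries the toothed wheel (value of joint handle_left above 0.099 rad and ((horizontal distance between ring_mid and groove_a below 0.006 m and horizontal distance between gear and groove_a below 0.012 m and z of ring_mid in the frame of groove_a between 0.0135 and 0.08 m) or (horizontal distance between ring_mid and groove_b below 0.006 m and horizontal distance between gear and groove_b below 0.012 m and z of ring_mid in the frame of groove_b between 0.0135 and 0.08 m))), for 0.1 s.
At the end, for the whole second after the job is handed in: Gripper holds the pliers (over 4 N), squeezed over 80 %, upright within 7 degrees, still; ring centre within 4 mm of the axis of the stub with the toothed wheel and 2.5 mm of its groove's mid-height, pressing under 8 N on wheel and drive plate; wheel and collar on their stubs (value of joint handle_left above 0.099 rad and contact force between pliers and the fingers above 4 N and angle between pliers's own z axis and vertical below 0.12 rad and ((horizontal distance between ring_mid and groove_a below 0.004 m and horizontal distance between gear and groove_a below 0.006 m and z of ring_mid in the frame of groove_a between -0.0025 and 0.0025 m) or (horizontal distance between ring_mid and groove_b below 0.004 m and horizontal distance between gear and groove_b below 0.006 m and z of ring_mid in the frame of groove_b between -0.0025 and 0.0025 m)) and contact force between pliers and gear below 8 N and contact force between pliers and drive below 8 N and linear speed of pliers below 0.02 m/s and (horizontal distance between collar and groove_a below 0.006 m or horizontal distance between collar and groove_b below 0.006 m)); the arm keeps its last pose, push and grip.
It fails at once if the ring shuts while it is around a stub (value of joint handle_left below 0.074 rad and ((horizontal distance between ring_mid and groove_a below 0.008 m and z of ring_mid in the frame of groove_a between -0.03 and 0.01 m) or (horizontal distance between ring_mid and groove_b below 0.008 m and z of ring_mid in the frame of groove_b between -0.03 and 0.01 m))).
It fails at once if the toothed wheel or the collar is moved off its place (distance of any of gear, collar from where it was at the start of the episode above 0.012 m).
It fails at once if a bystander is moved by more than 30 mm (distance of any of objective, screwdriver, well_plate, bottle, grease_jar, dish, wrench from where it was at the start of the episode above 0.03 m).
It also fails if it takes over 40 s, if anything falls off the work surface, if the arm or the gripper's body presses on something with over 40 N, if the wrist force passes 120 N, or if a joint passes its speed limit or range.

## Working session

There is one attempt and no reset: what is moved stays moved. The work goes in short steps, Python scripts to look and compute and a tool call to move; the robot and the scene stay as the last step left them, time stands still between calls to the robot, and variables do not carry over. Pictures are saved under pics/ and viewed, about 8 in all and at most 12, crops included, and the job is handed in when it is done.

Besides the shell and the picture viewer there is one more tool, called after "Request:" in YAML: its name, and indented under it one key for each argument. send_rows: Moves the arm, as the interface text tells. Its arguments: {"type":"object","properties":{"targets":{"type":"array"}},"required":["targets"]}

```bash
ls; mkdir -p pics; cat > h.py <<'E'
import numpy as np, cv2
from cell import ctrl
def proj(f,P):
    T=np.linalg.inv(f["T"]);c=T[:3,:3]@np.asarray(P,float)+T[:3,3]
    c=np.array([c[0],-c[1],-c[2]]);u=np.array(f["mtx"])@c
    return u[:2]/u[2]
def ray(f,uv):
    d=np.linalg.inv(np.array(f["mtx"]))@np.array([uv[0],uv[1],1.])
    T=np.array(f["T"]);return T[:3,3],T[:3,:3]@np.array([d[0],-d[1],-d[2]])
def atz(f,uv,z):
    o,d=ray(f,uv);return o+d*(z-o[2])/d[2]
def save(f,n,crop=None,s=1):
    im=f["pixels"][:,:,::-1]
    if crop: im=im[crop[1]:crop[3],crop[0]:crop[2]]
    cv2.imwrite("pics/"+n,cv2.resize(im,None,fx=s,fy=s,interpolation=cv2.INTER_CUBIC))
E
python3 - <<'E'
from h import *
fs={n:ctrl.grab_frame(n) for n in("top","scene")}
for n,f in fs.items():
    print(n,f.keys(),np.round(f["T"],3).tolist(),np.round(f["mtx"],1).tolist()); save(f,n+"0.png",None,1.4)
    for t in("pliers","stand","drive","gear","collar","bottle","ring_mid","handles_mid","groove_a"):
        try:print(t,[(np.round(r["xy"],1).tolist(),round(r["score"],2)) for r in ctrl.find_in(f,t)][:4])
        except Exception as e:print(t,e)
o=ctrl.get_obs();print(o)
E
```

```text
pics
top dict_keys(['pixels', 'mtx', 'T', 'shot']) [[0.021, 0.99, -0.141, 0.372], [-1.0, 0.02, -0.003, -0.022], [0.0, 0.141, 0.99, 1.388], [0.0, 0.0, 0.0, 1.0]] [[434.0, 0.0, 288.9], [0.0, 434.0, 205.8], [0.0, 0.0, 1.0]]
pliers [([332.6, 223.2], 0.81)]
stand [([324.7, 231.7], 0.72)]
drive [([230.6, 211.2], 0.64)]
gear [([176.5, 199.9], 0.73), ([212.9, 203.9], 0.69), ([250.6, 155.4], 0.52), ([242.8, 218.8], 0.51)]
collar [([246.6, 215.0], 0.56)]
bottle [([212.6, 137.6], 0.58)]
ring_mid [([330.2, 226.0], 0.59)]
handles_mid [([328.0, 223.0], 0.87)]
groove_a [([232.0, 214.8], 0.92)]
scene dict_keys(['pixels', 'mtx', 'T', 'shot']) [[-0.75, -0.501, 0.432, 1.126], [0.662, -0.581, 0.475, 0.62], [0.013, 0.642, 0.767, 1.175], [0.0, 0.0, 0.0, 1.0]] [[473.0, 0.0, 276.3], [0.0, 473.0, 204.0], [0.0, 0.0, 1.0]]
pliers []
stand [([260.1, 204.4], 0.86)]
drive [([320.9, 276.5], 0.95)]
gear [([258.6, 296.2], 0.94), ([329.0, 290.6], 0.73), ([314.0, 264.0], 0.73), ([363.9, 330.5], 0.67)]
collar [([195.6, 240.8], 0.7), ([312.1, 262.9], 0.45)]
bottle [([420.5, 286.8], 0.74), ([275.6, 329.4], 0.73)]
ring_mid [([259.4, 178.3], 0.63)]
handles_mid [([417.5, 286.5], 0.21)]
groove_a [([318.1, 278.1], 0.63)]
{'time': 1.0, 'q': array([-1.34260882,  0.33217283, -0.0646901 ,  1.46009659,  0.02159446,
        1.34991495, -0.08853426]), 'joint_velocities': array([ 0.00301873,  0.00059701,  0.00093107,  0.00296877,  0.00151341,
       -0.00049457, -0.00024293]), 'tau': array([-5.50451805e-04, -6.25241303e+01,  4.86680120e-02, -3.91850531e+01,
        1.63910806e-02,  1.60525309e-03,  7.62339823e-06]), 'ee_pos': array([0.15509542, 0.60546812, 0.24235611]), 'tool_rot': array([ 1.25086075e-01,  9.92145892e-01,  5.17459249e-05, -4.06131670e-06]), 'ft_force': array([-0.04506815, -1.02567797, -0.35714587]), 'ft_torque': array([-0.00425854, -0.07713594, -0.00731066]), 'opening': 0.08527799759759598}
```

View pics/top0.png

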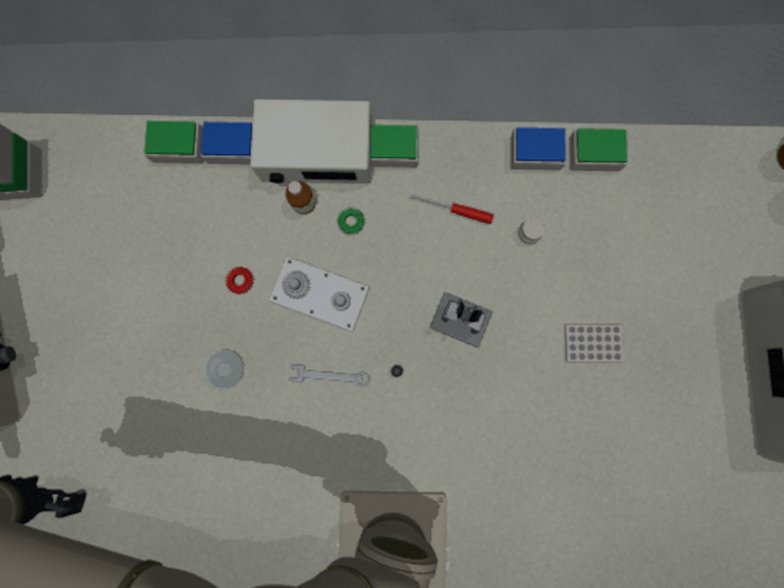

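View pics/scene0.png

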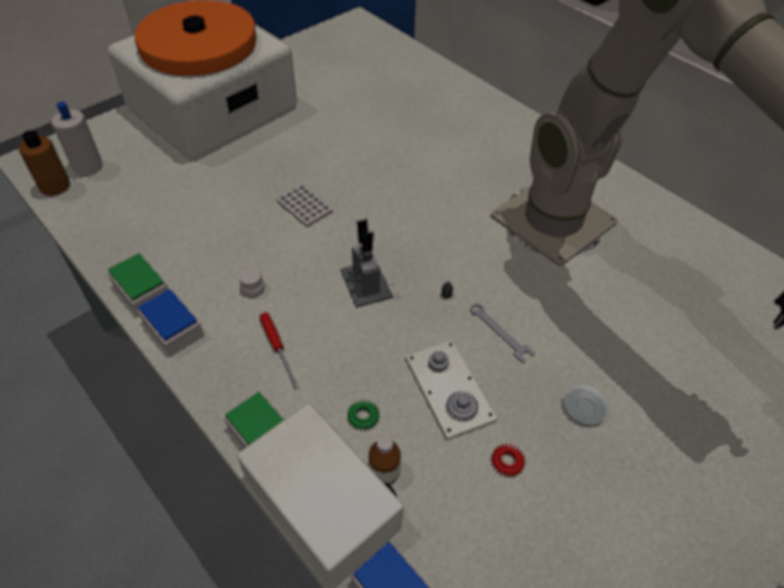

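```bash
python3 - <<'E'
from h import *
fs={n:ctrl.grab_frame(n) for n in("top","scene")}
import pickle;pickle.dump(fs,open("fs.pkl","wb"))
save(fs["top"],"c_top.png",(185,175,365,255),4.4)
save(fs["scene"],"c_sc.png",(235,150,360,315),3.5)
im=fs["top"]["pixels"]
print(im[205,228],im[228,312],im[250,280],im[203,211],im[240,330])
E
```

```text
[160 163 167] [87 90 91] [137 139 129] [119 120 123] [88 91 91]
```

View pics/c_top.png

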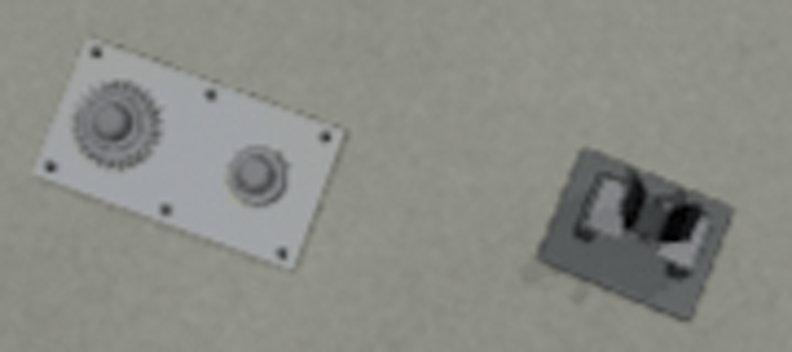

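View pics/c_sc.png

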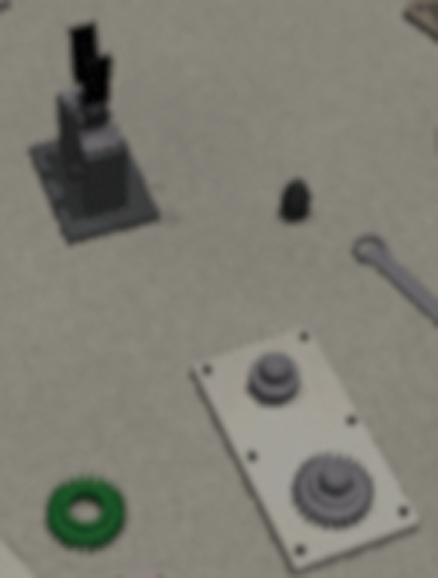

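```bash
cat > fit.py <<'E'
from h import *
import pickle
from scipy.optimize import least_squares
fs=pickle.load(open("fs.pkl","rb"))
def corners(f,roi,kind):
    x0,y0,x1,y1=roi;S=8
    im=f["pixels"][y0:y1,x0:x1].astype(np.uint8)
    big=cv2.resize(im,None,fx=S,fy=S,interpolation=cv2.INTER_CUBIC).astype(float)
    g=big[:,:,2] if kind=="w" else big.mean(2)
    m=((g>147) if kind=="w" else (g<111)).astype(np.uint8)
    m=cv2.morphologyEx(m,cv2.MORPH_OPEN,np.ones((9,9)))
    c=max(cv2.findContours(m,cv2.RETR_EXTERNAL,cv2.CHAIN_APPROX_NONE)[0],key=cv2.contourArea)
    h=cv2.convexHull(c)
    for e in np.linspace(.005,.1,40):
        a=cv2.approxPolyDP(h,e*cv2.arcLength(h,True),True)[:,0]
        if len(a)<=4:break
    # refine: line fit per side
    pts=c[:,0].astype(float);L=[]
    for i in range(len(a)):
        p,q=a[i].astype(float),a[(i+1)%len(a)].astype(float);d=q-p;l=np.hypot(*d);d/=l
        t=(pts-p)@d;n=(pts-p)@np.array([-d[1],d[0]])
        s=pts[(t>.12*l)&(t<.88*l)&(abs(n)<10)]
        v=cv2.fitLine(s.astype(np.float32),cv2.DIST_HUBER,0,.01,.01)[:,0];L.append(v)
    out=[]
    for i in range(len(a)):
        v,w=L[i-1],L[i];k=np.linalg.solve(np.array([v[:2],-w[:2]]).T,w[2:]-v[2:]);out.append(v[2:]+k[0]*v[:2])
    return (np.array(out)+.5)/S-.5+[x0,y0]
if __name__=="__main__":
  for nm,roi,z,k,sz in(("drive",{"top":(188,178,268,240),"scene":(284,240,358,315)},.015,"w",(.11,.205)),("stand",{"top":(303,205,355,252)},.010,"d",(.09,.12))):
    obs={c:corners(fs[c],r,k) for c,r in roi.items()}
    def model(p):
        c,s=np.cos(p[2]),np.sin(p[2]);R=np.array([[c,-s],[s,c]])
        return [np.append(R@(np.array([a*sz[0]/2,b*sz[1]/2]))+p[:2],z) for a,b in((1,1),(1,-1),(-1,-1),(-1,1))]
    for cams in [list(obs)]+[[c] for c in obs if len(obs)>1]:
        W={c:np.array([atz(fs[c],u,z)[:2] for u in obs[c]]) for c in cams}
        def res(p):
            M=np.array(model(p))[:,:2];r=[]
            for c in cams:
                D=np.linalg.norm(W[c][None]-M[:,None],axis=2);r+=[M[i]-W[c][D[i].argmin()] for i in range(4)]
            return np.ravel(r)
        best=least_squares(res,[*W[cams[0]].mean(0),-.35])
        p=best.x;print(nm,cams,np.round(p,4),"res mm",np.round(best.fun.reshape(-1,2)*1e3,1).tolist())
        if nm=="drive":
            c,s=np.cos(p[2]),np.sin(p[2])
            for b in(.055,-.055):
                P=[p[0]-s*b,p[1]+c*b,.05];print("  stub",np.round(P,4),[np.round(proj(fs[q],P),1).tolist() for q in fs])
        else:
            c,s=np.cos(p[2]),np.sin(p[2]);R=np.array([[c,-s],[s,c]])
            for P in ([0,.0355,.09],[0,-.0355,.09],[0,.0205,.188],[0,-.0205,.188]):
                P=np.append(R@P[:2]+p[:2],P[2]);print("  pt",np.round(P,3),[np.round(proj(fs[q],P),1).tolist() for q in fs])
E
python3 fit.py
```

```text
drive ['top', 'scene'] [ 0.5572  0.1932 -0.366 ] res mm [[11.8, 13.5], [0.2, 11.7], [-1.8, 17.1], [6.4, 18.4], [18.3, 30.2], [0.4, -64.8], [-30.5, -43.5], [-4.7, 17.5]]
  stub [0.5769 0.2446 0.05  ] [[204.7, 199.8], [331.4, 288.8]]
  stub [0.5375 0.1419 0.05  ] [[237.1, 213.0], [315.2, 256.7]]
drive ['top'] [ 0.553   0.1781 -0.3248] res mm [[4.5, 1.9], [0.8, -2.8], [-2.8, -1.6], [-2.5, 2.5]]
  stub [0.5706 0.2302 0.05  ] [[209.2, 201.9], [329.3, 283.9]]
  stub [0.5355 0.1259 0.05  ] [[242.2, 213.8], [311.8, 252.8]]
drive ['scene'] [ 0.5613  0.2084 -0.4285] res mm [[27.0, 39.7], [-2.7, -50.4], [-31.0, -22.7], [6.6, 33.4]]
  stub [0.5842 0.2584 0.05  ] [[200.4, 197.4], [333.2, 293.8]]
  stub [0.5385 0.1583 0.05  ] [[231.8, 212.6], [319.1, 260.6]]
stand ['top'] [ 0.5007 -0.1471 -0.3743] res mm [[-0.3, 0.4], [-0.5, 0.9], [-0.0, -0.3], [0.8, -1.0]]
  pt [ 0.514 -0.114  0.09 ] [[320.3, 221.0], [263.1, 192.0]]
  pt [ 0.488 -0.18   0.09 ] [[342.3, 230.0], [255.7, 176.0]]
  pt [ 0.508 -0.128  0.188] [[327.9, 219.3], [261.1, 166.2]]
  pt [ 0.493 -0.166  0.188] [[341.6, 224.9], [256.7, 156.8]]
```

```bash
python3 - <<'E'
from fit import *
f=fs["top"];sc=fs["scene"]
H={"top":np.array([(90,38),(347,130),(295,270),(35,175)])/4.4+[185,175]-.4,
"scene":np.array([(192,370),(305,330),(415,522),(297,572)])/3.5+[235,150]-.4}
print(corners(f,(188,178,268,240),"w").round(1).tolist(),H["top"].round(1).tolist())
z=.015
# silhouette-fit refinement: maximise gradient along model edges
def grad(f):
    g=f["pixels"].astype(np.float32)[:,:,2];return cv2.GaussianBlur(g,(0,0),.8)
def model(p,n=40):
    c,s=np.cos(p[2]),np.sin(p[2]);R=np.array([[c,-s],[s,c]]);t=np.linspace(-.9,.9,n);a,b=.055,.1025
    L=[]
    for e in(.004,-.004):
        q=np.vstack([np.c_[t*(a),0*t+b+e],np.c_[t*a,0*t-b-e],np.c_[0*t+a+e,t*b],np.c_[0*t-a-e,t*b]])
        L.append(np.c_[q@R.T+p[:2],np.full(len(q),z)])
    return L
def samp(f,g,P):
    u=np.array([proj(f,x) for x in P],np.float32);return cv2.remap(g,u[:,:1],u[:,1:],cv2.INTER_LINEAR)[:,0]
from scipy.optimize import minimize
for n in fs:
    W=np.array([atz(fs[n],u,z)[:2] for u in H[n]]);g=grad(fs[n])
    m=W.mean(0);d=(W[0]+W[3]-W[1]-W[2])/2 if n=="top" else (W[2]+W[3]-W[0]-W[1])/2
    yaw=np.arctan2(-d[0],d[1]);print(n,"hand",m.round(4),yaw.round(4),"len",np.hypot(*d).round(4))
    cost=lambda p:(lambda o,i:(o-i).mean())(*[samp(fs[n],g,P) for P in model(p)])
    r=minimize(cost,[*m,yaw],method="Nelder-Mead",options=dict(initial_simplex=[[*m,yaw],[m[0]+.003,m[1],yaw],[m[0],m[1]+.003,yaw],[*m,yaw+.03]],xatol=1e-5,fatol=1e-3))
    p=r.x;print(n,"edge",p.round(4),r.fun)
    c,s=np.cos(p[2]),np.sin(p[2])
    for b in(.055,-.055):
        P=[p[0]-s*b,p[1]+c*b,.05];print("  stub",np.round(P,4),[np.round(proj(fs[q],P),1).tolist() for q in fs])
E
```

```text
[[204.2, 184.1], [262.5, 204.3], [250.8, 235.5], [191.9, 213.9]] [[205.1, 183.2], [263.5, 204.1], [251.6, 236.0], [192.6, 214.4]]
top hand [0.5531 0.1754] -0.3269 len 0.201
top edge [ 0.5541  0.1785 -0.3317] -21.29132652282715
  stub [0.572  0.2305 0.05  ] [[209.1, 201.5], [329.0, 284.3]]
  stub [0.5362 0.1265 0.05  ] [[242.0, 213.5], [311.8, 253.1]]
scene hand [0.5548 0.1846] -0.3298 len 0.1988
scene edge [ 0.5498  0.1817 -0.3344] -25.200092315673828
  stub [0.5679 0.2337 0.05  ] [[208.1, 202.7], [330.9, 284.2]]
  stub [0.5318 0.1298 0.05  ] [[240.9, 214.9], [313.7, 252.9]]
```

Request:
send_rows:
  targets: [-32,-24,0,0,0,0.0125,0,-32,-24,0,0,0,0.0125,0,-32,-24,0,0,0,0.0125,0,-32,-24,0,0,0,0.0125,0,-32,-24,0,0,0,0.0125,0,-32,-24,0,0,0,0.0125,0,-32,-24,0,0,0,0.0125,0,-32,-24,0,0,0,0.0125,0,-32,-24,0,0,0,0.0125,0,-32,-24,0,0,0,0.0125,0]

```text
time: 1.93
ee_pos: [0.3889, 0.2747, 0.24]
tool_rot: [0.182, 0.983, 0.002, -0.002]
ft_force: [1.4, 0.8, 0.3]
opening: 0.0856
```

Request:
send_rows:
  targets: [-23,-32,0,0,0,0,0,-23,-33,0,0,0,0,0,-24,-33,0,0,0,0,0,-24,-33,0,0,0,0,0,-24,-33,0,0,0,0,0,-24,-33,0,0,0,0,0,-24,-33,0,0,0,0,0,-24,-33,0,0,0,0,0,-24,-33,0,0,0,0,0,-24,-33,0,0,0,0,0]

```text
time: 2.77
ee_pos: [0.4938, -0.1284, 0.2403]
tool_rot: [0.182, 0.983, 0.006, 0.002]
ft_force: [1.7, 0.5, 0.7]
opening: 0.0853
```

```bash
cat >> h.py <<'E'
from scipy.spatial.transform import Rotation as Ro
def delta(tgt,yaw=None):
    o=ctrl.get_obs();R=Ro.from_quat(o["tool_rot"]);d=R.inv().apply(np.array(tgt)-o["ee_pos"])*1e3
    # desired: z down, tool y along angle (yaw+90deg)
    M=R.as_matrix();a=np.arctan2(M[1,1],M[0,1]) if yaw is None else yaw+np.pi/2
    y=np.array([np.cos(a),np.sin(a),0]);z=np.array([0,0,-1.]);G=np.c_[np.cross(y,z),y,z]
    print("t",round(o["time"],2),"pos",o["ee_pos"].round(4),"tool d mm",d.round(1),"rot",(R.inv()*Ro.from_matrix(G)).as_rotvec().round(4),"F",o["ft_force"].round(1),"T",o["ft_torque"].round(2),"open",round(o["opening"],4))
E
python3 -c "
from h import *
delta([.5007,-.1471,.152],-.374);print(ctrl.get_obs()['q'].round(2))
fs={n:ctrl.grab_frame(n) for n in('top','scene')}
save(fs['top'],'g_top.png',(290,170,390,270),4);save(fs['scene'],'g_sc.png',(205,90,330,220),4)
a=[cv2.imread('pics/g_top.png'),cv2.imread('pics/g_sc.png')]
a=[cv2.resize(i,(400,400)) for i in a];cv2.imwrite('pics/g.png',np.hstack(a))
"
```

```text
t 2.77 pos [ 0.4938 -0.1284  0.2403] tool d mm [-13.1 -16.1  88.1] rot [0.0123 0.0015 0.0071] F [1.7 0.5 0.7] T [-0.02 -0.05 -0.03] open 0.0853
[-0.5   0.07  0.71  1.8  -0.06  1.29  1.43]
```

View pics/g.png

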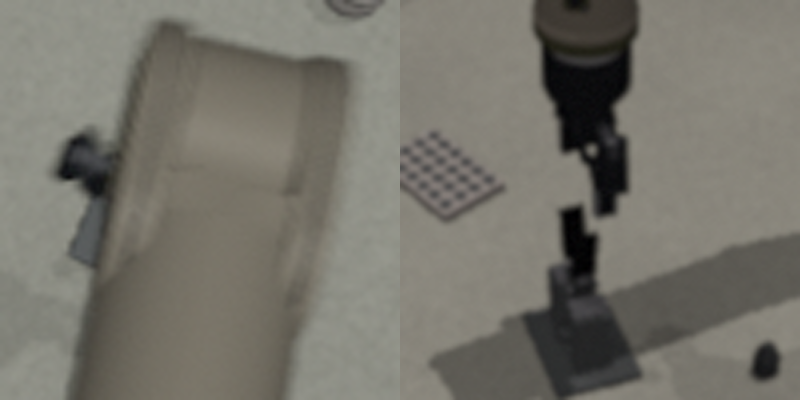

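Request:
send_rows:
  targets: [-5,-6,0,0.006,0,0.004,0,-5,-6,0,0.006,0,0.003,0,-3,-4,0,0,0,0,0,0,0,10,0,0,0,0,0,0,12,0,0,0,0,0,0,0,0,0,0,0,0,0,0,0,0,0,0,0,0,0,0,0,0,0,0,0,0,0,0,0,0,0,0,0,0,0,0,0]

```text
time: 3.7
ee_pos: [0.5002, -0.1512, 0.2148]
tool_rot: [0.188, 0.982, -0.001, -0.0]
ft_force: [-0.3, -0.0, -0.1]
opening: 0.0852
```

```bash
python3 -c "
from h import *
delta([.5007,-.1471,.152],-.374)
f=ctrl.grab_frame('scene')
save(f,'g2.png',(215,100,315,220),5)
o=ctrl.get_obs();print(proj(f,o['ee_pos']))
print(((proj(f,[.5007,-.1471,.188])-[215,100])*5).round(),((proj(f,o['ee_pos'])-[215,100])*5).round(),((proj(f,[*o['ee_pos'][:2],.188])-[215,100])*5).round())
"
```

```text
t 3.7 pos [ 0.5002 -0.1512  0.2148] tool d mm [ 1.   4.2 62.8] rot [-0.003   0.0002 -0.0049] F [-0.3 -0.  -0.1] T [ 0.05 -0.01 -0.05] open 0.0852
[257.94212831 154.03180449]
[219. 307.] [215. 270.] [215. 303.]
```

View pics/g2.png

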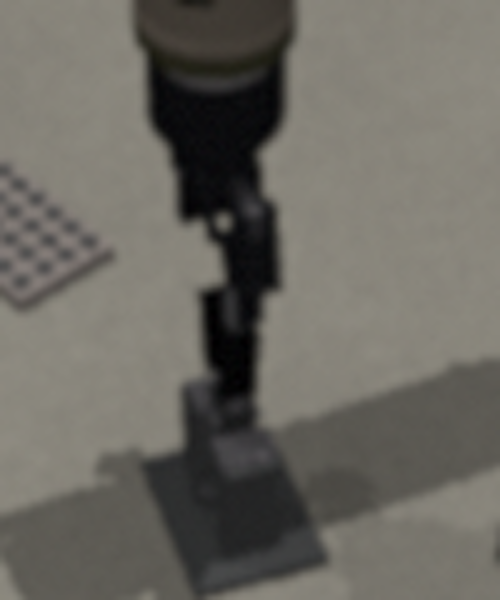

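Request:
send_rows:
  targets: [0.5,2,0,0,0,0,0,0.5,2,5,0,0,0,0,0,0,12,0,0,0,0,0,0,12,0,0,0,0,0,0,12,0,0,0,0,0,0,12,0,0,0,0,0,0,8,0,0,0,0,0,0,2,0,0,0,0,0,0,0,0,0,0,0,0,0,0,0,0,0,0]

```text
time: 4.58
ee_pos: [0.5005, -0.1461, 0.1452]
tool_rot: [0.188, 0.982, -0.001, 0.0]
ft_force: [0.5, 0.3, 0.6]
opening: 0.0853
```

```bash
python3 -c "
from h import *
delta([.5007,-.1471,.152],-.374)"
```

```text
t 4.58 pos [ 0.5005 -0.1461  0.1452] tool d mm [-0.6 -0.9 -6.8] rot [-0.0026  0.0005 -0.0041] F [0.5 0.3 0.6] T [-0.01  0.04  0.03] open 0.0853
```

Request:
send_rows:
  targets: [0,-1,-5,0,0,0,0.2,0,0,-1,0,0,0,0.5,0,0,0,0,0,0,1,0,0,0,0,0,0,1,0,0,0,0,0,0,1,0,0,0,0,0,0,1,0,0,0,0,0,0,1,0,0,0,0,0,0,1,0,0,0,0,0,0,1,0,0,0,0,0,0,1]

```text
time: 5.42
ee_pos: [0.5022, -0.1469, 0.1553]
tool_rot: [0.188, 0.982, -0.0, 0.003]
ft_force: [0.3, 0.4, 0.9]
opening: 0.0249
```

```bash
python3 -c "
from h import *
delta([.5007,-.1471,.152],-.374)"
```

```text
t 5.42 pos [ 0.5022 -0.1469  0.1553] tool d mm [ 1.4 -0.8  3.3] rot [ 0.0006  0.0057 -0.0034] F [0.3 0.4 0.9] T [-0.07  0.02 -0.03] open 0.0249
```

Request:
send_rows:
  targets: [0,0,0,0,0,0,1,0,0,0,0,0,0,1,0,0,-3,0,0,0,1,0,0,-8,0,0,0,1,0,0,-12,0,0,0,1,0,0,-18,0,0,0,1,0,0,-20,0,0,0,1,0,0,-18,0,0,0,1,0,0,-10,0,0,0,1,0,0,0,0,0,0,1]

```text
time: 6.25
ee_pos: [0.5001, -0.1472, 0.2498]
tool_rot: [0.188, 0.982, -0.001, 0.001]
ft_force: [0.3, 0.0, -2.6]
opening: 0.0245
```

```bash
python3 -c "
from h import *
delta([.5007,-.1471,.24],-.374)
o=ctrl.get_obs();M=Ro.from_quat(o['tool_rot']).as_matrix();print(M[:,0].round(3))
fs={n:ctrl.grab_frame(n) for n in('scene','top')}
f=fs['scene']
save(f,'l.png',(195,80,335,220),4.2)
# ring candidates: assume handles_mid = grasp point (8mm behind tcp)
for s in(1,-1):
    P=o['ee_pos']+M[:,2]*(-.008+.128)+M[:,0]*s*.0097; print(s,P.round(3),((proj(f,P)-[195,80])*4.2).round())
"
```

```text
t 6.25 pos [ 0.5001 -0.1472  0.2498] tool d mm [-0.5  0.4  9.8] rot [-0.0014  0.0025 -0.005 ] F [ 0.3  0.  -2.6] T [-0.01 -0.02  0.01] open 0.0245
[-0.929  0.37  -0.003]
1 [ 0.491 -0.144  0.13 ] [282. 396.]
-1 [ 0.509 -0.151  0.13 ] [257. 402.]
```

View pics/l.png

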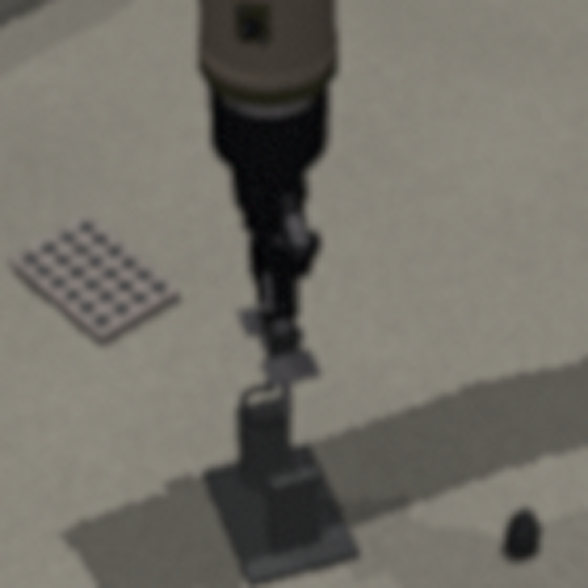

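Request:
send_rows:
  targets: [2,8,0,0,0,0,1,4,16,0,0,0,0,1,6,26,0,0,0,0,1,7,32,0,0,0,0,1,7,32,0,0,0,0,1,7,32,0,0,0,0,1,7,32,0,0,0,0,1,7,32,0,0,0,0,1,7,32,0,0,0,0,1,6,26,0,0,0,0,1]

```text
time: 7.18
ee_pos: [0.5385, 0.1335, 0.2343]
tool_rot: [0.194, 0.981, -0.005, -0.008]
ft_force: [1.0, -0.0, -1.6]
opening: 0.0247
```

```bash
python3 -c "
from h import *
delta([.563,.234,.215],-.374)"
```

```text
t 7.18 pos [0.5385 0.1335 0.2343] tool d mm [ 15.4 102.4  18.2] rot [-0.0121 -0.0137 -0.0174] F [ 1.  -0.  -1.6] T [ 0.01 -0.03 -0.07] open 0.0247
```

Request:
send_rows:
  targets: [3,22,0,-0.012,-0.013,-0.017,1,3,20,0,0,0,0,1,3,18,0,0,0,0,1,2,14,0,0,0,0,1,2,10,0,0,0,0,1,1,5,0,0,0,0,1,0,0,5,0,0,0,1,0,0,5,0,0,0,1,0,0,0,0,0,0,1,0,0,0,0,0,0,1]

```text
time: 8.02
ee_pos: [0.5561, 0.2322, 0.2159]
tool_rot: [0.182, 0.983, -0.002, -0.003]
ft_force: [-0.1, -0.0, -1.5]
opening: 0.0249
```

```bash
python3 -c "
from h import *
delta([.563,.234,.205],-.374)
f=ctrl.grab_frame('scene');import pickle;pickle.dump((f,ctrl.get_obs()),open('m.pkl','wb'))
save(f,'m.png',(290,195,390,315),5)
o=ctrl.get_obs();M=Ro.from_quat(o['tool_rot']).as_matrix()
for P in(o['ee_pos']+M@[-.0097,0,.123],o['ee_pos']+M@[.0097,0,.123],[.572,.2305,.05],[.5679,.2337,.05]):print(np.round(P,4),((proj(f,P)-[290,195]+.5)*5).round())
"
```

```text
t 8.02 pos [0.5561 0.2322 0.2159] tool d mm [-5.8  4.2 10.8] rot [-0.0054 -0.0045  0.0085] F [-0.1 -0.  -1.5] T [-0.03  0.02  0.02] open 0.0249
[0.5644 0.2281 0.0928] [212. 397.]
[0.5463 0.235  0.0929] [245. 386.]
[0.572  0.2305 0.05  ] [197. 449.]
[0.5679 0.2337 0.05  ] [207. 449.]
```

View pics/m.png

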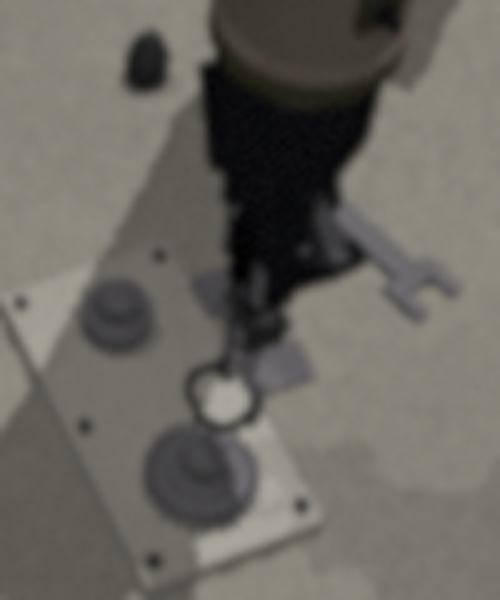

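```bash
python3 - <<'E'
from fit import *
f,o=pickle.load(open("m.pkl","rb"))
x0,y0=325,265;S=10
g=cv2.resize(f["pixels"][y0:y0+22,x0:x0+24].astype(np.uint8),None,fx=S,fy=S,interpolation=cv2.INTER_CUBIC).mean(2)
print(g[::20,::20].astype(int))
c0=((224/5+290-.5-x0+.5)*S,(398/5+195-.5-y0+.5)*S)
hi=g[int(c0[1])-15:int(c0[1])+15,int(c0[0])-15:int(c0[0])+15].mean();t=(hi+g.min())/2;print(hi,t)
n,l,st,ce=cv2.connectedComponentsWithStats((g>t).astype(np.uint8))
k=l[int(c0[1]),int(c0[0])];cs=max(cv2.findContours((l==k).astype(np.uint8),cv2.RETR_EXTERNAL,cv2.CHAIN_APPROX_NONE)[0],key=len)
e=cv2.fitEllipse(cv2.convexHull(cs));print("ellipse",e,st[k])
uv=(np.array(e[0])+.5)/S-.5+[x0,y0];print("ring px",uv,"scene xy",atz(f,uv,.0928).round(4))
def ov(f,roi,S,items):
    a,b,c,d=roi;im=cv2.resize(f["pixels"][b:d,a:c,::-1].astype(np.uint8),None,fx=S,fy=S,interpolation=cv2.INTER_CUBIC)
    for P,r,col in items:
        q=[((proj(f,[P[0]+r*np.cos(t),P[1]+r*np.sin(t),P[2]])-[a,b]+.5)*S) for t in np.linspace(0,6.3,40)]
        cv2.polylines(im,[np.int32(q)],True,col,1)
    return im
A=[.572,.2305];B=[.5362,.1265];A2=[.5679,.2337];B2=[.5318,.1298]
it=lambda A,B:[((*A,.05),.0115,(0,0,255)),((*A,.028),.032,(0,255,0)),((*B,.05),.0115,(0,0,255)),((*B,.035),.021,(0,255,0))]
i1=ov(fs["top"],(193,185,263,230),5.7,it(A,B));i2=ov(fs["scene"],(300,240,350,305),6,it(A2,B2))
h=max(i1.shape[0],i2.shape[0]);pad=lambda i:cv2.copyMakeBorder(i,0,h-i.shape[0],0,0,cv2.BORDER_CONSTANT)
cv2.imwrite("pics/ov.png",np.hstack([pad(i1),pad(i2)]))
E
```

```text
[[108 107 106 109 104  67  69  54  53  81  94  98]
 [109 108 106  97  79  51  73  70  75 100  99  97]
 [111 102  70  65  60  48  77  71  85 108 104  98]
 [109  81  69 104 118 107 123  88  87 107 111 103]
 [108  75  88 117 153 162 162 127  72  90 103 109]
 [108  87  69 119 161 163 164 150  71 102 127 130]
 [109 106  69 122 164 165 161 122  66 117 131 132]
 [103 101  72  72 120 138 110  67  96 147 131 132]
 [ 78  76  74  70  63  76  94 140 153 162 141 129]
 [ 69  69  69  62  75  99 107 144 158 153 145 129]
 [ 69  65  69  66  60  82 101 101 139 147 147 133]]
163.47481481481483 101.57074074074075
ellipse ((97.81300354003906, 96.06935119628906), (101.46729278564453, 108.08330535888672), 105.54623413085938) [  46   53  107   96 7900]
ring px [334.33130035 274.15693512] scene xy [0.5603 0.233  0.0928]
```

View pics/ov.png

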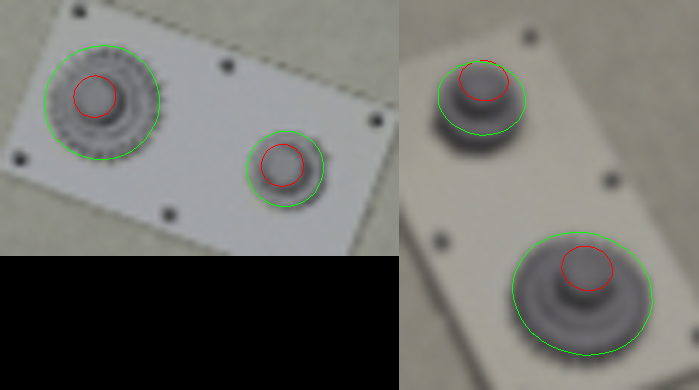

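Request:
send_rows:
  targets: [-2,1,3,-0.005,-0.004,0,1,-2,1.5,5,0,0,0,1,-2,1,5,0,0,0,1,-0.6,0.4,5,0,0,0,1,0,0,3,0,0,0,1,0,0,0,0,0,0,1,0,0,0,0,0,0,1,0,0,0,0,0,0,1,0,0,0,0,0,0,1,0,0,0,0,0,0,1]

```text
time: 8.9
ee_pos: [0.565, 0.2312, 0.193]
tool_rot: [0.183, 0.983, 0.0, 0.0]
ft_force: [-0.4, 0.4, -1.8]
opening: 0.0249
```

```bash
cat > ringm.py <<'E'
from fit import *
f=ctrl.grab_frame('scene');o=ctrl.get_obs();M=Ro.from_quat(o['tool_rot']).as_matrix()
delta([.5637,.2335,o['ee_pos'][2]],-.374)
P=o['ee_pos']+M@[-.0097,0,.123];print("nominal ring",P.round(4),"up",M[:,2].round(4))
S=7;a,b,c,d=300,240,375,310
im=cv2.resize(f["pixels"][b:d,a:c,::-1].astype(np.uint8),None,fx=S,fy=S,interpolation=cv2.INTER_CUBIC)
cv2.imwrite("pics/raw.png",im)
A2=[.5679,.2337]
for X,z,r,col in((A2,.05,.0115,(0,0,255)),(A2,P[2],.0139,(0,255,0)),(P[:2]+[-.0041,.004],P[2],.0139,(255,128,0))):
    q=[((proj(f,[X[0]+r*np.cos(t),X[1]+r*np.sin(t),z])-[a,b]+.5)*S) for t in np.linspace(0,6.3,40)]
    cv2.polylines(im,[np.int32(q)],True,col,1)
import sys;cv2.imwrite("pics/"+sys.argv[1],np.hstack([cv2.imread("pics/raw.png"),im])[:, :] if False else im)
E
python3 ringm.py r1.png
```

```text
t 8.95 pos [0.565  0.2312 0.1931] tool d mm [ 2.   1.6 -0. ] rot [0.0003 0.0003 0.0053] F [-0.8 -0.3 -2.3] T [ 0.   -0.   -0.06] open 0.0247
nominal ring [0.5741 0.2278 0.0701] up [ 4.e-04  2.e-04 -1.e+00]
```

View pics/r1.png

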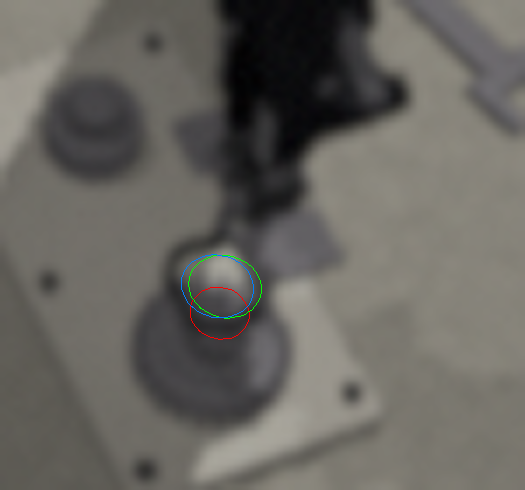

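Request:
send_rows:
  targets: [1.2,0.6,0,0,0,0,1,1,0.5,0,0,0,0,1,0,0,0,0,0,0,1,0,0,2,0,0,0,1,0,0,2,0,0,0,1,0,0,0,0,0,0,1,0,0,0,0,0,0,1,0,0,0,0,0,0,1,0,0,0,0,0,0,1,0,0,0,0,0,0,1]

```text
time: 9.78
ee_pos: [0.5632, 0.2335, 0.1891]
tool_rot: [0.183, 0.983, 0.0, 0.0]
ft_force: [0.0, -0.2, -2.8]
opening: 0.0248
```

```bash
cat > rf.py <<'E'
from fit import *
from scipy.optimize import minimize
f=ctrl.grab_frame('scene');o=ctrl.get_obs();M=Ro.from_quat(o['tool_rot']).as_matrix()
P=o['ee_pos']+M@[-.0097,0,.123];delta([*o['ee_pos'][:2],.16],-.374);print("nominal",P.round(4))
g=cv2.GaussianBlur(f["pixels"].astype(np.float32).mean(2),(0,0),.5)
ph=np.radians(np.arange(-140,141,5))  # about pliers +x; skip gap/jaw side
def ringpts(p,r,z):
    t=ph-.374;return np.c_[p[0]+r*np.cos(t),p[1]+r*np.sin(t),0*t+z]
def samp(P):
    u=np.array([proj(f,x) for x in P],np.float32);return cv2.remap(g,u[:,:1],u[:,1:],cv2.INTER_LINEAR)[:,0]
def cost(p):
    z=P[2];d=samp(ringpts(p,.0159,z));i=samp(ringpts(p,.0115,z));e=samp(ringpts(p,.0203,z))
    return np.clip(d-i,-40,20).mean()+.5*np.clip(d-e,-40,20).mean()
G=[(cost(P[:2]+[-.0041+a,.004+b]),a,b) for a in np.arange(-.006,.0061,.001) for b in np.arange(-.006,.0061,.001)]
for c,a,b in sorted(G)[:4]:print("cost",round(float(c),1),"ring scene",(P[:2]+[-.0041+a,.004+b]).round(4))
c,a,b=min(G);r=minimize(cost,P[:2]+[-.0041+a,.004+b],method="Nelder-Mead",options=dict(initial_simplex=[P[:2]+[-.0041+a,.004+b],P[:2]+[-.0031+a,.004+b],P[:2]+[-.0041+a,.005+b]]))
print("fit",r.x.round(4),r.fun,"need shift mm",((np.array([.5679,.2337])-r.x)*1e3).round(1),"tool",(M.T@np.append(np.array([.5679,.2337])-r.x,0)*1e3).round(1))
E
python3 rf.py
```

```text
t 9.83 pos [0.5632 0.2335 0.1891] tool d mm [ 0.  -0.  29.1] rot [0.001  0.0007 0.0056] F [ 0.3 -0.6 -2.3] T [-0.02 -0.    0.04] open 0.0248
nominal [0.5724 0.2301 0.0661]
cost -20.1 ring scene [0.5673 0.2321]
cost -19.9 ring scene [0.5673 0.2331]
cost -19.9 ring scene [0.5663 0.2321]
cost -19.7 ring scene [0.5683 0.2331]
fit [0.5673 0.2323] -20.21469497680664 need shift mm [0.6 1.4] tool [-0.1  1.5  0. ]
```

Request:
send_rows:
  targets: [0,0.7,2,0,0,0,1,0,0,3,0,0,0,1,0,0,3,0,0,0,1,0,0,2,0,0,0,1,0,0,1,0,0,0,1,0,0,0,0,0,0,1,0,0,0,0,0,0,1,0,0,0,0,0,0,1,0,0,0,0,0,0,1,0,0,0,0,0,0,1]

```text
time: 10.67
ee_pos: [0.5634, 0.2342, 0.1766]
tool_rot: [0.183, 0.983, 0.0, 0.0]
ft_force: [0.1, -0.7, -2.6]
opening: 0.0247
```

```bash
python3 rf.py
```

```text
t 10.72 pos [0.5634 0.2342 0.1767] tool d mm [ 0.  -0.  16.7] rot [0.0007 0.0005 0.0055] F [-0.4 -0.2 -1.7] T [0.02 0.01 0.01] open 0.0245
nominal [0.5726 0.2307 0.0537]
cost -13.3 ring scene [0.5675 0.2327]
cost -12.9 ring scene [0.5665 0.2327]
cost -12.9 ring scene [0.5685 0.2327]
cost -12.9 ring scene [0.5675 0.2337]
fit [0.5674 0.2326] -13.310165405273438 need shift mm [0.5 1.1] tool [-0.1  1.2  0. ]
```

Request:
send_rows:
  targets: [0,0.4,0,0,0,0,1,0,0,1,0,0,0,1,0,0,1,0,0,0,1,0,0,1,0,0,0,1,0,0,1,0,0,0,1,0,0,1,0,0,0,1,0,0,1,0,0,0,1,0,0,0,0,0,0,1,0,0,0,0,0,0,1,0,0,0,0,0,0,1]

```text
time: 11.55
ee_pos: [0.5636, 0.2346, 0.17]
tool_rot: [0.183, 0.983, 0.0, 0.0]
ft_force: [0.2, -0.2, -2.1]
opening: 0.0248
```

```bash
python3 rf.py
```

```text
t 11.6 pos [0.5636 0.2346 0.1701] tool d mm [ 0.  -0.  10.1] rot [0.0008 0.0006 0.0056] F [-0.6 -0.9 -1.7] T [ 0.05 -0.09  0.05] open 0.025
nominal [0.5728 0.2312 0.0471]
cost -13.3 ring scene [0.5687 0.2342]
cost -13.0 ring scene [0.5687 0.2332]
cost -12.9 ring scene [0.5677 0.2342]
cost -12.7 ring scene [0.5677 0.2332]
fit [0.5685 0.234 ] -13.341779708862305 need shift mm [-0.6 -0.3] tool [ 0.4 -0.5 -0. ]
```

Request:
send_rows:
  targets: [0,-0.2,1,0,0,0,1,0,0,1,0,0,0,1,0,0,1,0,0,0,1,0,0,1,0,0,0,1,0,0,1,0,0,0,1,0,0,1,0,0,0,1,0,0,1,0,0,0,1,0,0,1,0,0,0,1,0,0,0,0,0,0,1,0,0,0,0,0,0,1]

```text
time: 12.43
ee_pos: [0.5636, 0.2345, 0.1612]
tool_rot: [0.183, 0.983, 0.0, 0.0]
ft_force: [0.4, 1.2, -2.5]
opening: 0.0249
```

```bash
python3 rf.py
```

```text
t 12.48 pos [0.5636 0.2344 0.1612] tool d mm [ 0.  -0.   1.2] rot [0.0008 0.0006 0.0056] F [-0.8 -0.6 -2. ] T [-0.01  0.   -0.05] open 0.0253
nominal [0.5727 0.231  0.0382]
cost -11.2 ring scene [0.5676 0.232 ]
cost -11.0 ring scene [0.5676 0.233 ]
cost -11.0 ring scene [0.5666 0.232 ]
cost -11.0 ring scene [0.5666 0.233 ]
fit [0.5674 0.2323] -11.291906356811523 need shift mm [0.5 1.4] tool [0.  1.5 0. ]
```

Request:
send_rows:
  targets: [0,0,0.4,0,0,0,1,0,0,0.4,0,0,0,1,0,0,0.4,0,0,0,1,0,0,0,0,0,0,1,0,0,0,0,0,0,1,0,0,0,0,0,0,1,0,0,0,0,0,0,1,0,0,0,0,0,0,1,0,0,0,0,0,0,1,0,0,0,0,0,0,1]

```text
time: 13.32
ee_pos: [0.5637, 0.2345, 0.1601]
tool_rot: [0.183, 0.983, 0.001, 0.001]
ft_force: [-0.1, -0.1, -2.4]
opening: 0.0247
```

```bash
python3 rf.py; python3 ringm.py r2.png
```

```text
t 13.37 pos [0.5637 0.2345 0.1601] tool d mm [ 0.  -0.   0.1] rot [0.0012 0.0009 0.0056] F [-1.1  0.2 -2.9] T [-0.03 -0.01  0.02] open 0.0248
nominal [0.5729 0.2311 0.0372]
cost -10.3 ring scene [0.5688 0.2331]
cost -10.3 ring scene [0.5688 0.2321]
cost -10.3 ring scene [0.5678 0.2321]
cost -10.2 ring scene [0.5678 0.2311]
fit [0.569  0.2326] -10.431071281433105 need shift mm [-1.1  1.1] tool [ 1.4  0.7 -0. ]
t 13.42 pos [0.5637 0.2345 0.1601] tool d mm [-0.4 -0.9 -0. ] rot [0.0012 0.0009 0.0055] F [ 0.4 -0.6 -2.1] T [-0.01  0.01 -0.  ] open 0.0247
nominal ring [0.5729 0.2311 0.0371] up [ 1.3e-03  8.0e-04 -1.0e+00]
```

View pics/r2.png

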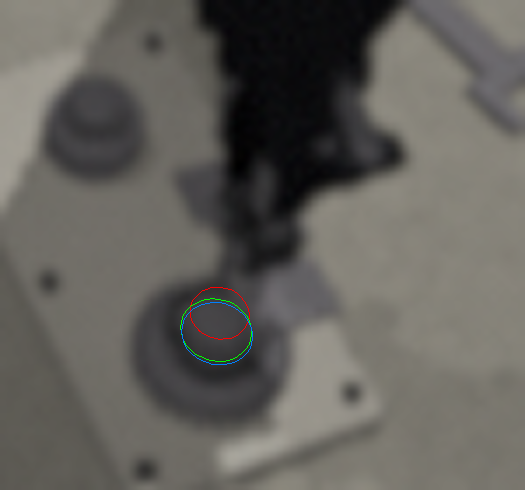

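Request:
send_rows:
  targets: [0,0,0.4,0,0,0,1,0,0,0,0,0,0,1,0,0,0.4,0,0,0,1,0,0,0,0,0,0,1,0,0,0.4,0,0,0,1,0,0,0,0,0,0,1,0,0,0,0,0,0,1,0,0,0,0,0,0,1,0,0,0,0,0,0,1,0,0,0,0,0,0,1]

```text
time: 14.25
ee_pos: [0.5639, 0.2346, 0.16]
tool_rot: [0.183, 0.983, 0.001, 0.001]
ft_force: [-1.8, -0.3, 0.4]
opening: 0.0249
```

```bash
python3 -c "
from h import *
for i in range(3):
    delta([.5637,.2345,.1605],-.374);ctrl.grab_frame('scene')"
```

```text
t 14.25 pos [0.5639 0.2346 0.16  ] tool d mm [ 0.2 -0.2 -0.5] rot [0.0022 0.0012 0.0055] F [-1.8 -0.3  0.4] T [-0.12  0.27 -0.  ] open 0.0249
t 14.3 pos [0.5639 0.2346 0.16  ] tool d mm [ 0.2 -0.2 -0.5] rot [0.0022 0.0012 0.0055] F [-0.   0.2  0. ] T [-0.12  0.26 -0.05] open 0.0246
t 14.35 pos [0.5639 0.2346 0.16  ] tool d mm [ 0.2 -0.2 -0.5] rot [0.0023 0.0012 0.0055] F [-0.7 -1.   0.8] T [-0.17  0.24 -0.01] open 0.0246
```

Request:
send_rows:
  targets: [0,0,-0.5,0,0,0,1,0,0,-0.4,0.001,0.001,0,1,0,0,0,0,0,0,1,0,0,0,0,0,0,1,0,0,0,0,0,0,1,0,0,0,0,0,0,1,0,0,0,0,0,0,1,0,0,0,0,0,0,1,0,0,0,0,0,0,1,0,0,0,0,0,0,1]

```text
time: 15.23
ee_pos: [0.5638, 0.2346, 0.1601]
tool_rot: [0.183, 0.983, 0.0, 0.0]
ft_force: [0.3, -0.2, -1.4]
opening: 0.0248
```

```bash
python3 -c "
from h import *
for i in range(3):
    delta([.5637,.2345,.1608],-.374);f=ctrl.grab_frame('scene')
print([(r['xy'],r['score']) for r in ctrl.find_in(f,'gear')][:4])
print(proj(f,[.5679,.2337,.028]))"
```

```text
t 15.23 pos [0.5638 0.2346 0.1601] tool d mm [ 0.1 -0.1 -0.7] rot [ 0.0004 -0.0001  0.0056] F [ 0.3 -0.2 -1.4] T [-0.06  0.02  0.03] open 0.0248
t 15.28 pos [0.5638 0.2346 0.1601] tool d mm [ 0.  -0.1 -0.7] rot [ 0.0004 -0.0001  0.0057] F [-0.4 -0.1 -1.5] T [-0.04  0.03 -0.01] open 0.025
t 15.33 pos [0.5638 0.2346 0.1601] tool d mm [ 0.1 -0.1 -0.7] rot [ 0.0004 -0.0001  0.0056] F [ 0.2 -0.4 -2.5] T [-0.01 -0.04 -0.05] open 0.0247
[([363.9, 328.5], 0.95), ([258.6, 297.6], 0.93), ([327.5, 294.9], 0.76)]
[330.07472045 288.31286021]
```

Request:
send_rows:
  targets: [0,0,-0.5,0,0,0,1,0,0,-0.5,0,0,0,1,0,0,0,0,0,0,1,0,0,0,0,0,0,1,0,0,0,0,0,0,1,0,0,0,0,0,0,1,0,0,0,0,0,0,1,0,0,0,0,0,0,1,0,0,0,0,0,0,1,0,0,0,0,0,0,1]

```text
time: 16.27
ee_pos: [0.5637, 0.2345, 0.1609]
tool_rot: [0.183, 0.983, 0.0, -0.0]
ft_force: [-0.0, 0.4, -2.5]
opening: 0.025
```

```bash
python3 -c "
from h import *
for i in range(3):
    delta([.5637,.2345,.1608],-.374);f=ctrl.grab_frame('scene')
print(np.abs(ctrl.get_obs()['joint_velocities']).max())"
```

```text
t 16.27 pos [0.5637 0.2345 0.1609] tool d mm [-0.   0.   0.1] rot [ 0.0001 -0.0003  0.0056] F [-0.   0.4 -2.5] T [0.01 0.02 0.01] open 0.025
t 16.32 pos [0.5637 0.2345 0.1609] tool d mm [-0.  -0.   0.1] rot [ 0.0001 -0.0002  0.0056] F [ 0.1 -0.  -2.4] T [ 0.03 -0.03 -0.04] open 0.0248
t 16.37 pos [0.5637 0.2345 0.1609] tool d mm [ 0.  -0.   0.1] rot [ 0.0001 -0.0002  0.0056] F [ 0.2  0.2 -2.3] T [-0.02 -0.01 -0.03] open 0.0247
0.0018715583964812857
```

```bash
python3 -c "
from h import *
print(ctrl.job_done())"
```

```text
the job is handed in; nothing more can be done
None
```

The spread ring now surrounds the groove of the stub with the toothed wheel. The pliers are upright in the gripper with the handles still squeezed. I handed the job in at about 16.4 s; no verdict is reported.

**What I did:** I took the pliers by the handles, squeezed them, and lifted them out of the fork stand. I carried them over the toothed-wheel stub and lined up the ring against the stub in the camera picture. I then lowered it until it lightly touched the wheel's hub (about 2.5 N) and raised it about 0.9 mm.

**Last checks:**
- **Height:** the ring centre is about 37.4–37.9 mm above the table, against 37.5 mm wanted. Both the touch on the hub and the sizes given support this.
- **Contact:** the wrist carries only the pliers' weight (about 2.4 N), with no sideways force or torque, and the arm is still.
- **Tilt:** the tool is less than 0.001 rad from vertical. I did not measure the pliers' own tilt.
- **Squeeze:** the gripper opening is steady at 24.8 mm.

**What disagreed or was not checked:**
- The two cameras disagreed by about 4–5 mm, and the arm's own position agreed with the top camera. I used only relative positions in the scene camera.
- The last picture fits put the ring 1.5 mm off the stub's axis, with the hub behind it blurring the fit. That is within the 4 mm allowed, and the ring went down without any sideways contact until it reached the hub.
- The gripper opening reads 24.8 mm, where 28 mm over the handles was stated. I took this as an offset in the reading, because it did not change and the ring looked fully open.
- I did not measure the wheel's or collar's position at the end. In the last picture both looked in place.

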